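# Roll the krar peg flat and pack it

### The arm

A 7-joint arm with a two-finger parallel gripper is mounted at the origin on the work surface. World frame = base frame: x ahead of the robot, y to its left, z up, the work surface at z = 0. Lengths are in m, angles in rad, forces in N, time in s.
With the tool pointing down it reaches from about 0.4 to 0.85 m from the base axis. Payload 4.5 kg.
Tool frame: the origin (TCP) lies at the very end of the fingers, on their centre line; the grasp point (between the pads) lies 19 mm behind it (r.grip_point_offset is the distance from the TCP to the grasp point, in m); y points along the fingers, x is the direction in which the jaws open and shut, and the axes are right-handed (so a half turn about y gives the same grasp; the last joint's range is limited). The gripper opens to 88 mm and grips with 3 to 60 N. Pads are 18 mm wide; open, the fingers measure 123 mm over their backs; the gripper's body (75 mm by 187 mm) begins 45 mm behind the grasp point.
Start: joints at [-1.162, 0.689, -0.195, 1.565, 0.157, 0.902, -0.215], TCP at [0.229, 0.582, 0.239] pointing down, gripper open.
Joint ranges: [-3.01, 3.01], [-0.46, 2.08], [-1.47, 1.51], [0.13, 2.56], [-1, 4.14], [0.04, 2.09], [-2.66, 2.66]. Speed limits (rad/s): [2.57, 2.57, 3.14, 3.14, 3.14, 3.14, 3.14].

### API

Orientations are given as a unit quaternion [x, y, z, w].
In Python, from plant import get_state, snapshot, camera_params, job, r gives the robot as it stands.
- The arm moves only by the tool carry_out, never from a script. Its arguments are lists of equal length, an entry for each row: "offset": the shift along the world's x, y, z in m, a list of three; "twist": the turn about the world's z in degrees. In form: {"offset": [[tx, ty, tz], ...], "twist": [twist, ...]}. A call has 1 to 8 rows; each row shifts and turns the commanded pose from where the row before left it; what a row does not reach is not made up. A row lasts 1/8 s, in which the tool goes at most 62.5 mm and 10.7 degrees, less where a joint would pass 70% of its speed; a pose out of reach is approached as far as the arm can. A call with a gripper value outside its range is refused whole. "grip" is the finger opening in m, from 0 to 0.0881, set as the call begins (left out, the last holds). The fingers move at their own pace and stop on an object; "newtons" is the grip in N (left out, the last holds). Time passes only in rows, so rows that do not move let the fingers close. It gives the time, the measured TCP pose, the force and the opening at its end, in the units of the state.
- get_state(): the state, without advancing time (a new reading comes with each control period).
- snapshot(name): name is "scene" or "top" or "wrist"; returns the picture (420x560x3 uint8, red, green, blue); there is no depth.
- camera_params(name): a dict with "camera_matrix" (3x3 intrinsics, pixels), "eye" and "orientation" of the camera in the world. Camera axes: x right, y up, looking along -z (the intrinsics and any distortion apply to the point x, -y, -z); pixel columns grow to the right and rows downward; lengths in m; the calibration is good to about 2 mm. A picture is of the moment at which its call begins: read the wrist's pose just before it. camera_params takes no time and is no camera call; for the wrist camera it gives the pose at the moment of the call.
- job.finish_job(): hands the job in, once; it reports no verdict.
The state is a dict: "clock": time; "q": joint angles; "qd": joint speeds; "joint_torque": joint torques, N m; "tool_pos": TCP position; "eef_rot": TCP orientation; "contact_force": force on the tool from outside, world axes, zero at the start; "moment": the same for the moment, N m; "opening": opening from 0.0 (shut) to 1.0 (fully open).
Only numpy, scipy, OpenCV 4.12 (cv2) and the standard library are available. Lean on these libraries where they do the work, as an engineer would, in place of code of your own. Each camera call takes 0.05 s, during which the arm holds its last target. There are 200 camera calls.

### The job

Roll the loose ebony tuning peg along the raised rolling board, without lifting it off, until its flat head lies level, and let go of it. Then lay it centred in the empty cradle of the pine box with its head still level, and shut the lid fully. Leave the lamp base, the rasp and the awl where they are.

Things in the scene. Friction and masses are not known exactly. Their poses are not given: they have to be found in the camera images.
- peg_mid (a point): Loose black ebony tuning peg lying across the rolling board: round shaft 24 mm thick, 135 mm long, flat head at one end. 90 g; balanced, so it rolls easily but stays as it is left. The point is its centre of mass, on the shaft's axis. Axes: z along the shaft towards the head (shaft z = -87 to +48 mm, head +48 to +88), y square to the head's flat faces: level when y is vertical, up or down alike.
- peg_head (a point): Centre of the peg's head, 68 mm along z from peg_mid: a flat rectangular paddle 40 mm wide (x), 40 mm long (z), 11 mm thick (y), overhanging the board's +z side. Axes as peg_mid's. A narrow bone ring marks where it meets the shaft.
- board: Fixed raised wooden rolling board, top 200 mm long (x, the way the peg rolls) by 72 mm wide (z), 45 mm above the bench. Origin at the middle of the top face; y is straight up, z level. The peg's shaft lies along z. Four 10 mm high stop blocks at the side edges (|z| 26 to 36 mm, |x| 54 to 68 mm) end the shaft's roll at x = -42 and +42 mm; 52 mm between the blocks of a pair is free.
- box: Fixed pine box, 140 (x) by 230 (y) by 62 mm high, walls and floor 7 mm; origin at the centre of its underside, z up, lid hinged on its +x wall. Inside, two cradles along y, each of two V rests 10 mm thick at y = -32 and +32 mm: the one near the +x wall (x = +40 mm) holds a packed peg of the same kind, fixed; the one nearer the -x wall is empty.
- cradle (a point): Empty cradle: the place for peg_mid when the peg is laid in, 46 mm above the bench, 22 mm from the box's centre towards -x, axes as the box's. The peg lies along y, head to either end. The V arms reach 20 mm to each side and end about at its height; 54 mm between the rests is free for fingers, floor 39 mm below. A level peg clears the shut lid by 4 mm.
- lid_edge (a point): Middle of the free edge of the lid: a pine slab 152 mm (from hinge to free edge) by 230 mm by 9 mm, 250 g. When shut it overhangs the box's -x wall by 12 mm.
- lid_hinge (a point): Middle of the lid's hinge line, which runs along the box's y at the top of its +x wall, on the lid's inner (lower) face.
- lid (a joint): Lid angle: 0 shut, grows as it opens upward and towards the box's +x; about 1.57 stands upright, at most 1.9. Stiff brass friction stays hold it wherever it is left (about 0.3 N m to turn it).
- lamp_mid (a point): Squat clay lamp base in red-brown glaze, loose, up to 84 mm in diameter, 78 mm high; the point is half-way up. A bystander.
- rasp_mid (a point): Steel half-round rasp with a wooden handle, loose, 270 mm long, 22 mm wide, up to 18 mm high, along its x; the point is at its middle, 8 mm up. A bystander.
- awl_mid (a point): Bone-handled awl, loose, 120 mm long along its x, 24 mm high; the point is where handle and blade meet. A bystander.
Not all that is in view belongs to the job. Of the things that look like the part that bears peg_mid, the smaller one is meant. There is more than one size of the board; the job needs the smaller.

How it is judged:
By the outcome, as a careful person would: the job done as asked, in the order asked, and still so for the second after the job is handed in, with the robot touching nothing.
It also fails if it takes over 72 s, if anything falls off the work surface, if the arm or the gripper's body presses on something with over 40 N, if the wrist force passes 120 N, or if a joint passes its speed limit or range.

## Working session

There is one attempt and no reset: what is moved stays moved. The work goes in short steps, Python scripts to look and compute and a tool call to move; the robot and the scene stay as the last step left them, time stands still between calls to the robot, and variables do not carry over. Pictures are saved under pics/ and viewed, about 8 in all and at most 12, crops included, and the job is handed in when it is done.

Besides the shell and the picture viewer there is one more tool, called after "Call:" as name(argument=value, ...), one argument or row to a line, values as JSON. carry_out: Moves the arm, as the interface text tells. Its arguments: {"type":"object","properties":{"offset":{"type":"array"},"twist":{"type":"array"},"grip":{"type":"number"},"newtons":{"type":"number"}},"required":["offset","twist"]}

```bash
ls; mkdir -p pics; python3 - <<'E'
from plant import get_state, snapshot, camera_params, job, r
import cv2,numpy as np
np.set_printoptions(precision=4,suppress=True)
s=get_state();print(s)
for n in("scene","top"):
    im=snapshot(n);cv2.imwrite(f"pics/{n}0.png",im[:,:,::-1]);print(n,camera_params(n))
a=cv2.imread("pics/scene0.png");b=cv2.imread("pics/top0.png")
E
```

```text
pics
{'clock': 0.0, 'q': array([-1.1622,  0.69  , -0.1945,  1.5664,  0.1573,  0.9025, -0.2151]), 'qd': array([ 0.0017, -0.0026,  0.0002,  0.0003, -0.0001,  0.001 ,  0.0013]), 'joint_torque': array([ -0.    , -52.7544,  -1.2668, -15.3427,  -0.0527,   0.0066,
         0.0002]), 'tool_pos': array([0.2286, 0.581 , 0.2379]), 'eef_rot': array([ 0.5848,  0.3976, -0.3986, -0.584 ]), 'contact_force': array([ 0.0103, -0.3442, -0.1514]), 'moment': array([-0.036 , -0.0279,  0.0227]), 'opening': 1.0021506659645913}
scene {'camera_matrix': array([[517.3929,   0.    , 287.4875],
       [  0.    , 517.3929, 210.31  ],
       [  0.    ,   0.    ,   1.    ]]), 'eye': array([ 1.5005, -0.0177,  0.8511]), 'orientation': array([0.315 , 0.2967, 0.618 , 0.6564])}
top {'camera_matrix': array([[394.3576,   0.    , 278.3036],
       [  0.    , 394.3576, 217.1855],
       [  0.    ,   0.    ,   1.    ]]), 'eye': array([0.4015, 0.0477, 0.9125]), 'orientation': array([ 0.0549, -0.0552, -0.7009,  0.709 ])}
```

View pics/scene0.png

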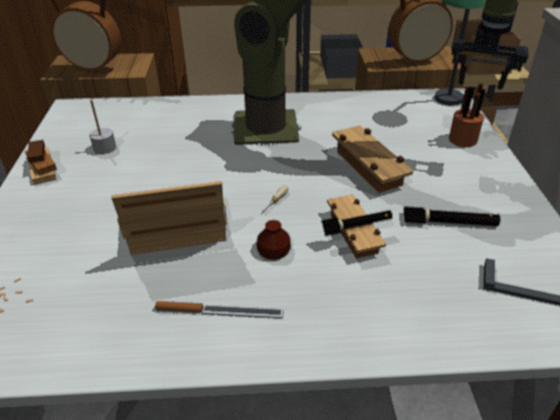

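View pics/top0.png

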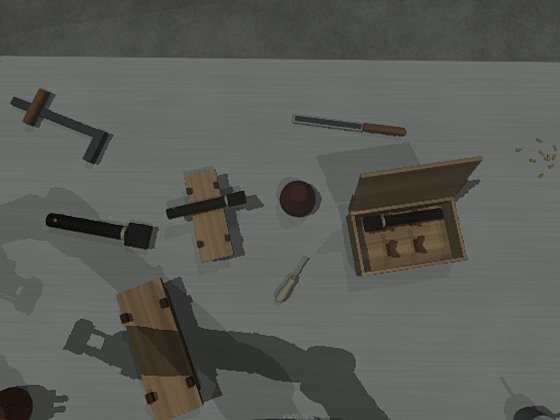

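```bash
cat > h.py <<'E'
import numpy as np,cv2
from scipy.spatial.transform import Rotation as R
from plant import get_state, snapshot, camera_params, job, r
np.set_printoptions(precision=4,suppress=True)
def proj(cp,P):
    c=R.from_quat(cp["orientation"]).inv().apply(np.atleast_2d(P)-cp["eye"])
    K=cp["camera_matrix"];return np.c_[K[0,0]*c[:,0]/-c[:,2]+K[0,2],K[1,1]*c[:,1]/c[:,2]+K[1,2]]
def ray(cp,uv):
    K=cp["camera_matrix"];uv=np.atleast_2d(uv).astype(float)
    d=np.c_[(uv[:,0]-K[0,2])/K[0,0],-(uv[:,1]-K[1,2])/K[1,1],-np.ones(len(uv))]
    return R.from_quat(cp["orientation"]).apply(d)
def onz(cp,uv,z):
    d=ray(cp,uv);e=np.array(cp["eye"]);return e+d*((z-e[2])/d[:,2])[:,None]
def tri(c1,u1,c2,u2):
    d1,d2=ray(c1,u1)[0],ray(c2,u2)[0];e1,e2=np.array(c1["eye"]),np.array(c2["eye"])
    t=np.linalg.lstsq(np.c_[d1,-d2],e2-e1,rcond=None)[0];a,b=e1+t[0]*d1,e2+t[1]*d2
    return (a+b)/2,np.linalg.norm(a-b)
def shot(n,f):
    cp=camera_params(n);im=snapshot(n)[:,:,::-1].copy();cv2.imwrite("pics/"+f,im);return cp,im
E
python3 - <<'E'
from h import *
a=cv2.imread("pics/scene0.png");b=cv2.imread("pics/top0.png")
f=lambda im,x,y,w,h:cv2.resize(im[y:y+h,x:x+w],(400,300),interpolation=cv2.INTER_CUBIC)
g=lambda im:cv2.convertScaleAbs(im,alpha=1.8,beta=15)
v=np.vstack([np.hstack([g(f(a,310,180,100,75)),g(f(b,155,165,100,75))]),
 np.hstack([f(a,105,170,140,105),g(f(b,345,150,140,105))])])
cv2.imwrite("pics/crop1.png",v)
E
```

```text
(no output)
```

View pics/crop1.png

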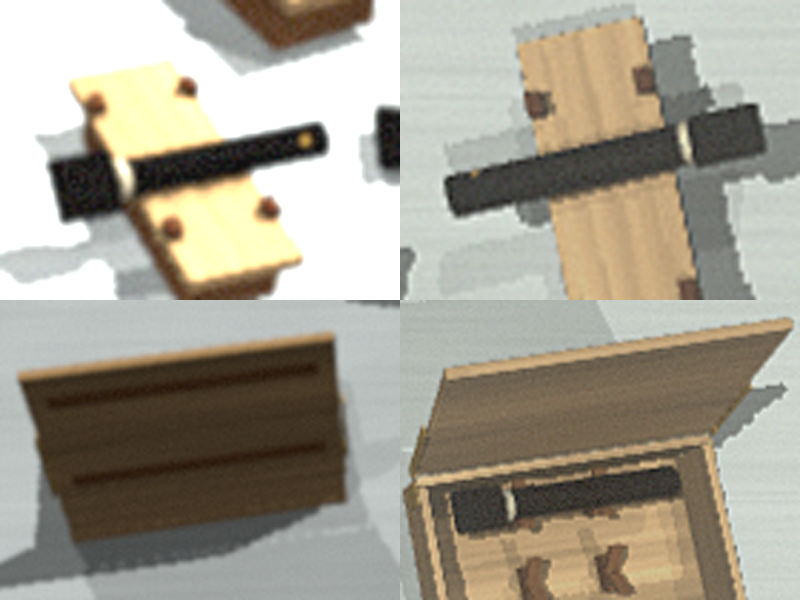

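```bash
python3 - <<'E'
from h import *
c=camera_params("top")
p=onz(c,[[184.7,175.7],[215,169.5],[239,254],[204,262]],.045);print(p,p.mean(0),[np.linalg.norm(p[i]-p[i-1]) for i in range(4)])
# peg axis ends: tail, head
q=onz(c,[[167,213],[226,200.5],[245,196]],.057);print(q,[np.linalg.norm(q[i]-q[i+1]) for i in range(2)])
# box rim corners (z=.062)
b=onz(c,[[345+15/400*140,150+(488-300)*.35],[345+(718-400)*.35,150+137*.35],[467,260],[360,274]],.062);print(b,[np.linalg.norm(b[i]-b[i-1]) for i in range(4)])
cw=camera_params("wrist");print(cw, get_state()["clock"]);s=get_state()
Rt=R.from_quat(s["eef_rot"]);print(Rt.as_matrix()); print("wrist cam in tool",Rt.inv().apply(cw["eye"]-s["tool_pos"]),(Rt.inv()*R.from_quat(cw["orientation"])).as_matrix())
E
```

```text
[[0.6304 0.2611 0.045 ]
 [0.6457 0.193  0.045 ]
 [0.4551 0.1334 0.045 ]
 [0.4367 0.2095 0.045 ]] [0.542  0.1993 0.045 ] [np.float64(0.20043112306692853), np.float64(0.06973219483495262), np.float64(0.1997333611827996), np.float64(0.07824236418709324)]
[[0.5424 0.2929 0.057 ]
 [0.5719 0.1641 0.057 ]
 [0.5826 0.1224 0.057 ]] [np.float64(0.13213829907353786), np.float64(0.04307288084764837)]
[[ 0.54   -0.109   0.062 ]
 [ 0.5825 -0.3432  0.062 ]
 [ 0.4467 -0.3582  0.062 ]
 [ 0.4144 -0.1277  0.062 ]] [np.float64(0.1270403599335003), np.float64(0.23797238127101195), np.float64(0.13660283313661928), np.float64(0.23272898407182036)]
{'camera_matrix': array([[365.2529,   0.    , 276.3339],
       [  0.    , 365.2529, 212.6887],
       [  0.    ,   0.    ,   1.    ]]), 'eye': array([0.1623, 0.6065, 0.3843]), 'orientation': array([-0.1152, -0.0774,  0.5573,  0.8187])} 0.1
[[ 0.366  -0.0004 -0.9306]
 [ 0.9306 -0.0016  0.366 ]
 [-0.0016 -1.     -0.0002]]
wrist cam in tool [-0.0009 -0.1463  0.071 ] [[ 1.      0.001   0.0002]
 [-0.0001  0.2747 -0.9615]
 [-0.001   0.9615  0.2747]]
```

Call:
carry_out(
  offset=[
    [0.03,-0.034,0],
    [0.04,-0.045,0],
    [0.04,-0.045,0],
    [0.04,-0.045,0],
    [0.04,-0.045,0],
    [0.04,-0.045,0],
    [0.04,-0.045,0],
    [0.04,-0.045,0],
  ],
  twist=[-6.5,-6.5,-6.5,-6.5,-6.5,-6.5,-6.5,-7],
)

```text
clock: 1.1
tool_pos: [0.5397, 0.2311, 0.2385]
eef_rot: [-0.7, -0.097, 0.097, 0.7]
contact_force: [0.1, 0.1, -0.2]
opening: 1.003
```

Call:
carry_out(
  offset=[
    [0.02,-0.025,0],
    [0,0,0],
    [0,0,0],
  ],
  twist=[0,0,0],
)

```text
clock: 1.48
tool_pos: [0.5577, 0.209, 0.2384]
eef_rot: [-0.7, -0.099, 0.1, 0.701]
contact_force: [-0.2, 0.6, -0.7]
opening: 1.001
```

```bash
python3 - <<'E'
from h import *
s=get_state();print(s["clock"],s["tool_pos"],R.from_quat(s["eef_rot"]).as_matrix()[:,0],s["contact_force"])
cp,im=shot("wrist","w1.png");print(cp["eye"])
ct,it=shot("top","t1.png");cs,isc=shot("scene","s1.png")
f=lambda im,x,y,w,h:cv2.resize(im[y:y+h,x:x+w],(400,300),interpolation=cv2.INTER_CUBIC)
g=lambda im:cv2.convertScaleAbs(im,alpha=1.8,beta=15)
cv2.imwrite("pics/v2.png",np.vstack([np.hstack([g(cv2.resize(im,(400,300))),g(f(it,155,165,100,75))]),np.hstack([g(f(isc,310,180,100,75)),f(isc,105,170,140,105)])]))
E
```

```text
1.475 [0.5577 0.209  0.2384] [ 0.9607  0.2776 -0.0012] [-0.2158  0.5935 -0.724 ]
[0.5378 0.2762 0.3848]
```

View pics/v2.png

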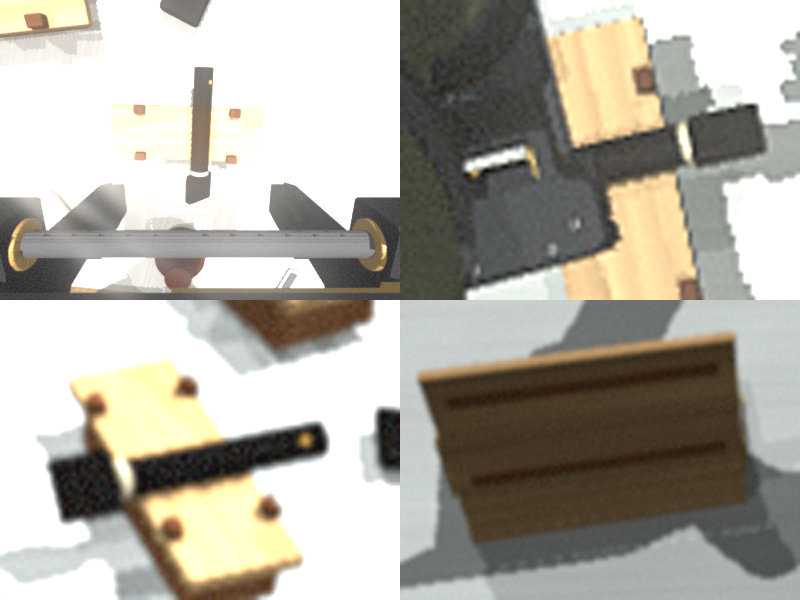

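```bash
cat >> h.py <<'E'
def headwid(cp,im,mid,az,zs=(55,60,65,70,75,80),thr=70,half=34,show=True):
    """dark edges of the peg across its axis: at distances zs (mm) along az; offsets across-the-ray (mm) & ray elevation"""
    n=np.cross(az,[0,0,1]);n/=np.linalg.norm(n)   # level, across the peg
    if n[0]<0:n=-n
    out=[]
    g=im.max(2).astype(float)
    for z in zs:
        P=mid+az*z/1000
        v=np.array(cp["eye"])-P;v-=az*(v@az);v/=np.linalg.norm(v)
        t=np.cross(az,v);t=t if t@n>0 or abs(t@n)<1e-6 else -t
        s=np.arange(-half,half+.1,.25);uv=proj(cp,P+np.outer(s/1000,t)).astype(np.float32)
        pr=cv2.remap(g.astype(np.float32),uv[:,:1],uv[:,1:],cv2.INTER_LINEAR).ravel()
        d=pr<thr;c=len(s)//2
        lo=c
        while lo>0 and d[lo]:lo-=1
        hi=c
        while hi<len(s)-1 and d[hi]:hi+=1
        out.append((z,s[lo],s[hi],s[hi]-s[lo]))
    el=np.degrees(np.arctan2(v@[0,0,1],v@n))
    if show:print("view elev about axis (from +n) %.1f"%el);print(np.array(out))
    return el,np.array(out)
E
python3 - <<'E'
from h import *
s=get_state()
cw,iw=camera_params("wrist"),cv2.imread("pics/w1.png")
ct,it=camera_params("top"),cv2.imread("pics/top0.png")
cs,isc=camera_params("scene"),cv2.imread("pics/scene0.png")
q=onz(ct,[[167.5,213],[226,200.5],[245,196]],.057)
# wrist axis: tail & ring
w=onz(cw,[[203*1.4,67*1.4],[200*1.4,173*1.4]],.057);print("wrist tail,ring",w,"top",q[:2])
az=w[1]-w[0];L=np.linalg.norm(az);az/=L;print(L,az,np.degrees(np.arctan2(az[0],-az[1])))
mid=w[1]-az*.048;print("mid",mid)
for n,c,i,t in(("wrist",cw,iw,100),("top",ct,it,50),("scene",cs,isc,60)):
    print(n);headwid(c,i,mid,az,zs=(-50,-20,30,55,60,65,70,75,80),thr=t)
E
```

```text
wrist tail,ring [[0.5402 0.2902 0.057 ]
 [0.5747 0.1596 0.057 ]] top [[0.5424 0.2918 0.057 ]
 [0.5719 0.1641 0.057 ]]
0.13501811908416309 [ 0.255  -0.9669  0.    ] 14.77620486634826
mid [0.5624 0.206  0.057 ]
wrist
view elev about axis (from +n) 91.1
[[-50.   -13.5   11.75  25.25]
 [-20.   -12.    11.    23.  ]
 [ 30.   -13.25  10.5   23.75]
 [ 55.   -18.25  14.25  32.5 ]
 [ 60.   -19.25  14.25  33.5 ]
 [ 65.   -19.5   14.25  33.75]
 [ 70.   -19.5   14.    33.5 ]
 [ 75.   -19.5   14.    33.5 ]
 [ 80.   -19.25  13.75  33.  ]]
top
view elev about axis (from +n) 102.9
[[-50.   -12.    12.    24.  ]
 [-20.   -13.25  11.25  24.5 ]
 [ 30.   -14.    10.25  24.25]
 [ 55.   -17.    15.25  32.25]
 [ 60.   -16.5   12.25  28.75]
 [ 65.   -17.    12.    29.  ]
 [ 70.   -17.    12.    29.  ]
 [ 75.   -17.5   12.    29.5 ]
 [ 80.   -17.    11.75  28.75]]
scene
view elev about axis (from +n) 43.1
[[-50.    -9.     9.75  18.75]
 [-20.    -9.25  11.75  21.  ]
 [ 30.   -10.    12.    22.  ]
 [ 55.   -30.25  19.    49.25]
 [ 60.   -34.    19.25  53.25]
 [ 65.   -21.    18.75  39.75]
 [ 70.   -20.75  19.    39.75]
 [ 75.   -20.75  16.5   37.25]
 [ 80.   -21.    16.25  37.25]]
```

Call:
carry_out(
  offset=[
    [0.005,-0.003,-0.02],
    [0,0,-0.04],
    [0,0,-0.04],
    [0,0,-0.04],
    [0,0,-0.03],
    [0,0,-0.018],
    [0,0,0],
    [0,0,0],
  ],
  twist=[0,0,0,0,0,0,0,0],
)

```text
clock: 2.62
tool_pos: [0.5645, 0.2052, 0.0519]
eef_rot: [-0.7, -0.099, 0.098, 0.7]
contact_force: [-0.2, 0.1, 0.5]
opening: 0.999
```

Call:
carry_out(
  offset=[
    [0,0,0],
    [0,0,0],
    [0,0,0],
    [0,0,0],
  ],
  twist=[0,0,0,0],
  grip=0.04,
  newtons=5,
)

```text
clock: 3.12
tool_pos: [0.5639, 0.2046, 0.0509]
eef_rot: [-0.7, -0.099, 0.098, 0.7]
contact_force: [0.0, 0.9, -0.2]
opening: 0.569
```

```bash
python3 - <<'E'
from h import *
s=get_state();print(s["clock"],s["tool_pos"],s["contact_force"],s["opening"])
cp,im=shot("wrist","w2.png")
cv2.imwrite("pics/v3.png",cv2.convertScaleAbs(im,alpha=1.5,beta=10))
E
```

```text
3.125 [0.5639 0.2046 0.0509] [ 0.0222  0.8838 -0.2086] 0.569434431718103
```

View pics/v3.png

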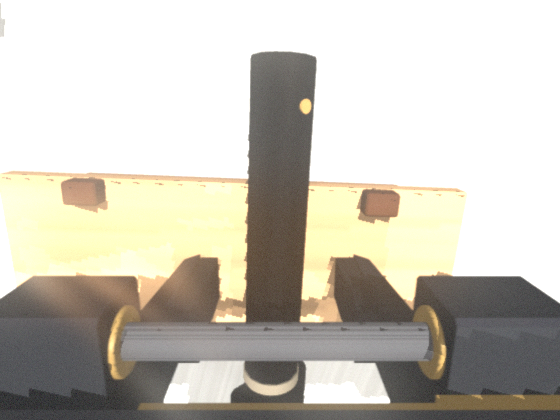

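Call:
carry_out(
  offset=[
    [0,0,0],
    [0,0,0],
    [0,0,0],
    [0,0,0],
    [0,0,0],
  ],
  twist=[-1,-1,0,0,0],
  grip=0.032,
)

```text
clock: 3.8
tool_pos: [0.5638, 0.2046, 0.0507]
eef_rot: [-0.702, -0.086, 0.086, 0.702]
contact_force: [-0.6, -0.1, -0.3]
opening: 0.361
```

Call:
carry_out(
  offset=[
    [-0.0015,-0.0004,0],
    [-0.0015,-0.0004,0],
    [-0.0015,-0.0004,0],
    [-0.0015,-0.0004,0],
    [-0.0015,-0.0004,0],
    [-0.0015,-0.0004,0],
    [0,0,0],
    [0,0,0],
  ],
  twist=[0,0,0,0,0,0,0,0],
)

```text
clock: 4.8
tool_pos: [0.5548, 0.2023, 0.0507]
eef_rot: [-0.702, -0.086, 0.086, 0.702]
contact_force: [-0.2, 0.2, 0.3]
opening: 0.366
```

```bash
cat >> h.py <<'E'
def dot(f):
    cp,im=shot("wrist",f);h=cv2.cvtColor(im,cv2.COLOR_BGR2HSV)
    g=im.max(2).astype(int)
    col=np.arange(180,400)
    m=cv2.inRange(h,(8,110,110),(35,255,255))
    # dark shaft span per row, rows 70..165
    sp={}
    for y in range(62,168):
        d=np.where(im[y,:,0]<90)[0];d=d[(d>200)&(d<360)]
        if len(d)>20:sp[y]=(d.min(),d.max())
    n,l,st,c=cv2.connectedComponentsWithStats(m)
    for i in range(1,n):
        x,y=c[i];yy=int(round(y))
        if 8<st[i,4]<400 and yy in sp and sp[yy][0]<=x<=sp[yy][1]:
            a,b=sp[yy];k=(x-(a+b)/2)/((b-a)/2);print("dot",c[i],st[i,4],"span",a,b,"angle from top deg %.1f (+ = towards +x)"%np.degrees(np.arcsin(np.clip(k,-1,1))))
    s=get_state();print(s["clock"],s["tool_pos"],s["contact_force"],s["opening"],{y:sp[y] for y in list(sp)[::25]})
E
python3 -c "
from h import *
dot('w3.png')"
```

```text
dot [297.4837 104.3207] 184 span 255 317 angle from top deg 21.7 (+ = towards +x)
4.85 [0.5548 0.2023 0.0507] [ 0.696   0.3904 -0.8056] 0.3618792470731152 {62: (np.int64(255), np.int64(319)), 87: (np.int64(255), np.int64(318)), 112: (np.int64(255), np.int64(317)), 137: (np.int64(255), np.int64(316)), 162: (np.int64(255), np.int64(316))}
```

Call:
carry_out(
  offset=[
    [-0.001,-0.0002,0],
    [-0.001,-0.0003,0],
    [-0.001,-0.0002,0],
    [-0.001,-0.0003,0],
    [0,0,0],
    [0,0,0],
  ],
  twist=[0,0,0,0,0,0],
)

```text
clock: 5.6
tool_pos: [0.5508, 0.2012, 0.0507]
eef_rot: [0.702, 0.086, -0.086, -0.702]
contact_force: [-0.5, 0.8, -0.2]
opening: 0.366
```

```bash
python3 - <<'E'
from h import *
dot('w4.png')
ct,it=shot("top","t4.png");cs,isc=shot("scene","s4.png")
s=get_state()
mid=np.array([.5624-.0085,.206-.002,.057]);az=np.array([.242,-.970,0])
for n,c,i,t in(("top",ct,it,50),("scene",cs,isc,60)):
    print(n);headwid(c,i,mid,az,zs=(30,60,65,70,75,80),thr=t)
E
```

```text
dot [287.4235 104.1633] 196 span 255 318 angle from top deg 1.7 (+ = towards +x)
5.65 [0.5508 0.2013 0.0507] [-0.5612  0.4119 -0.1613] 0.3635502091417756 {62: (np.int64(255), np.int64(320)), 87: (np.int64(255), np.int64(319)), 112: (np.int64(255), np.int64(318)), 137: (np.int64(255), np.int64(317)), 162: (np.int64(255), np.int64(316))}
top
view elev about axis (from +n) 102.2
[[ 30.   -13.    11.25  24.25]
 [ 60.   -21.25  19.25  40.5 ]
 [ 65.   -21.    19.25  40.25]
 [ 70.   -21.    19.    40.  ]
 [ 75.   -21.    19.25  40.25]
 [ 80.   -21.25  18.75  40.  ]]
scene
view elev about axis (from +n) 42.6
[[ 30.   -12.75  11.75  24.5 ]
 [ 60.   -18.25  15.25  33.5 ]
 [ 65.   -15.75  15.    30.75]
 [ 70.   -15.5   15.25  30.75]
 [ 75.   -15.75  15.    30.75]
 [ 80.   -15.75  15.    30.75]]
```

```bash
python3 - <<'E'
from h import *
ct,it=camera_params("top"),cv2.imread("pics/t4.png");cs,isc=camera_params("scene"),cv2.imread("pics/s4.png")
mid=np.array([.554,.204,.057]);az=np.array([.242,-.970,0])
for n,c,i,ts in(("top",ct,it,(40,50,60,70)),("scene",cs,isc,(50,80,100,130))):
    for t in ts: 
        e,o=headwid(c,i,mid,az,zs=(20,66,70,74,78),thr=t,show=False);print(n,t,e,o[0,1:],o[1:,1:].mean(0))
f=lambda im,x,y,w,h:cv2.resize(im[y:y+h,x:x+w],(400,400),interpolation=cv2.INTER_CUBIC)
cv2.imwrite("pics/v4.png",np.hstack([cv2.convertScaleAbs(f(isc,315,200,50,50),alpha=2.5,beta=10),cv2.convertScaleAbs(f(it,205,175,50,50),alpha=2.5,beta=10)]))
E
```

```text
top 40 102.25564364883189 [-34.   10.5  44.5] [-20.25  18.25  38.5 ]
top 50 102.25564364883189 [-34.  12.  46.] [-21.0625  18.8125  39.875 ]
top 60 102.25564364883189 [-34.    18.25  52.25] [-21.75    19.1875  40.9375]
top 70 102.25564364883189 [-34.  34.  68.] [-22.5625  19.5625  42.125 ]
scene 50 42.564867124281335 [-21.75  11.25  33.  ] [-15.125  14.375  29.5  ]
scene 80 42.564867124281335 [-24.    19.25  43.25] [-16.875  16.625  33.5  ]
scene 100 42.564867124281335 [-25.25  22.75  48.  ] [-18.6875  29.8125  48.5   ]
scene 130 42.564867124281335 [-27.75  34.    61.75] [-29.125  34.     63.125]
```

View pics/v4.png

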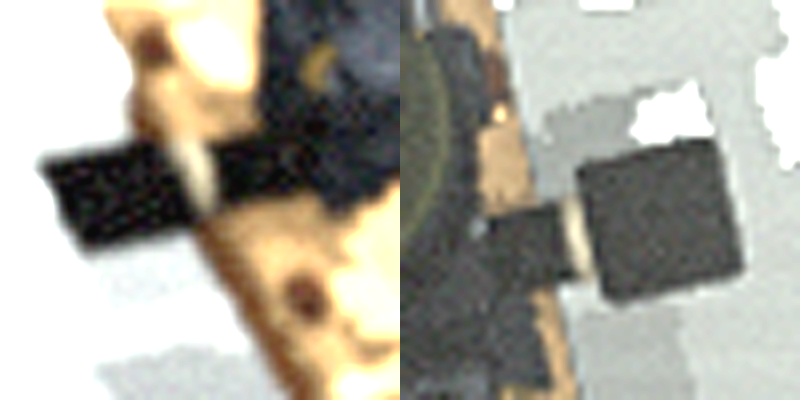

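Call:
carry_out(
  offset=[
    [0.0036,0.0009,0],
    [0,0,0],
  ],
  twist=[0,0],
  grip=0.06,
)

```text
clock: 6.0
tool_pos: [0.5549, 0.2023, 0.0508]
eef_rot: [-0.702, -0.087, 0.086, 0.702]
contact_force: [-0.0, 0.6, 0.9]
opening: 0.566
```

Call:
carry_out(
  offset=[
    [0,0,0],
    [0,0,0.02],
    [0,0,0.04],
    [0,0,0.04],
    [0,0,0.04],
    [0,0,0.04],
    [0,0,0],
    [0,0,0],
  ],
  twist=[0,0,0,0,0,0,0,0],
)

```text
clock: 7.0
tool_pos: [0.5539, 0.202, 0.2311]
eef_rot: [-0.702, -0.086, 0.086, 0.702]
contact_force: [-0.4, -0.8, 0.0]
opening: 0.673
```

```bash
python3 - <<'E'
from h import *
s=get_state();print(s["clock"],s["tool_pos"],R.from_quat(s["eef_rot"]).as_matrix()[:,0])
cw,iw=shot("wrist","w5.png");cs,isc=shot("scene","s5.png");ct,it=shot("top","t5.png")
m=cv2.cvtColor(iw,cv2.COLOR_BGR2GRAY)
f=lambda im,x,y,w,h:cv2.resize(im[y:y+h,x:x+w],(400,300),interpolation=cv2.INTER_CUBIC)
ring=onz(cw,[[276,212]],.057)
p=proj(cw,np.array([.554,.204,.057])+.068*np.array([.242,-.97,0]))[0].astype(int);print(p)
x,y=max(p[0]-60,0),min(max(p[1]-45,0),330)
print(x,y)
cv2.imwrite("pics/v5.png",np.vstack([np.hstack([cv2.convertScaleAbs(f(iw,x,y,120,90),alpha=1.5,beta=30),cv2.resize(iw,(400,300))]),np.hstack([cv2.convertScaleAbs(f(isc,310,180,80,60),alpha=2),cv2.convertScaleAbs(f(it,345,150,140,105),alpha=2)])]))
E
```

```text
7.0 [0.5539 0.202  0.2311] [ 0.9702  0.2424 -0.    ]
[277 258]
217 213
```

View pics/v5.png

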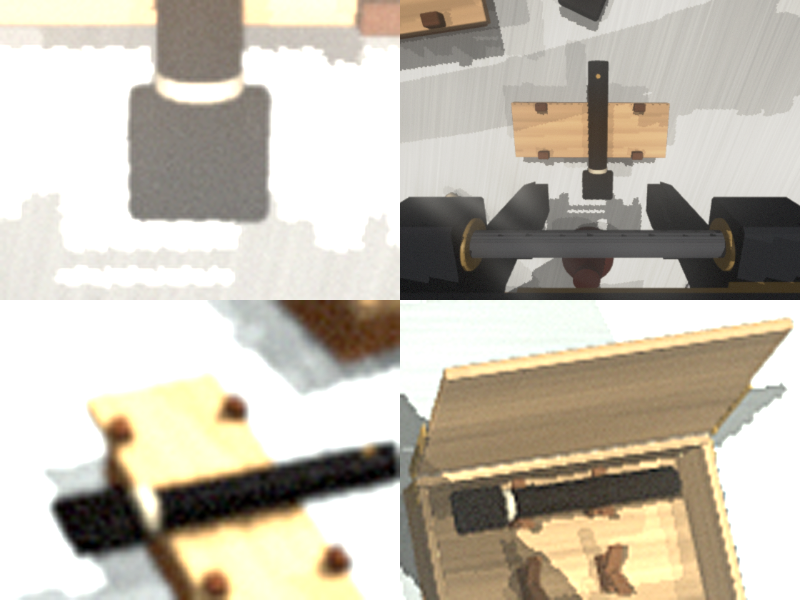

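```bash
python3 - <<'E'
from h import *
ct,cs=camera_params("top"),camera_params("scene")
A,e1=tri(cs,[[112,195.5]],ct,[[481.5,157]]);B,e2=tri(cs,[[221.5,182.5]],ct,[[361,174.5]])
print(A,e1,B,e2,np.linalg.norm(A-B))
# hinge wall corners outer (z=.062): top crop (412,485)->+y ; (716,437)-> -y
H=onz(ct,[[345+12*.35,150+186*.35],[345+316*.35,150+137*.35]],.062);print(H)
x=np.array([.987,.16,0]);print("height",(A+B)[2]/2-.062,"x-out",((A+B)/2-H.mean(0))@x)
cw=camera_params("wrist")
print("ring",onz(cw,[[276,239]],.057)-.048*np.array([.242,-.97,0]))
E
```

```text
[ 0.6295 -0.3275  0.2082] 0.0003327599798485053 [ 0.594  -0.1041  0.206 ] 0.0008455817518858273 0.2261992577358465
[[ 0.5415 -0.1067  0.062 ]
 [ 0.5825 -0.3416  0.062 ]]
height 0.14508554022484146 x-out 0.05040406970061037
ring [[0.5516 0.2029 0.057 ]]
```

Call:
carry_out(
  offset=[
    [0.0004,0.0016,-0.02],
    [0,0,-0.04],
    [0,0,-0.04],
    [0,0,-0.04],
    [0,0,-0.03],
    [0,0,-0.012],
    [0,0,0],
    [0,0,0],
  ],
  twist=[0,0,0,0,0,0,0,0],
  grip=0.06,
)

```text
clock: 8.15
tool_pos: [0.5555, 0.204, 0.0497]
eef_rot: [-0.702, -0.087, 0.086, 0.702]
contact_force: [0.4, -0.8, 0.3]
opening: 0.68
```

Call:
carry_out(
  offset=[
    [0,0,0],
    [0,0,0],
    [0,0,0],
    [0,0,0],
    [0,0,0],
  ],
  twist=[0,0,0,0,0],
  grip=0.028,
)

```text
clock: 8.78
tool_pos: [0.5548, 0.2038, 0.0487]
eef_rot: [-0.702, -0.086, 0.086, 0.702]
contact_force: [0.5, 0.1, -0.3]
opening: 0.315
```

```bash
python3 -c "
from h import *
dot('w6.png')"
```

```text
dot [274.0905 108.6533] 199 span 242 306 angle from top deg 0.2 (+ = towards +x)
8.825 [0.5548 0.2037 0.0487] [-0.2981  0.113  -0.387 ] 0.31930911957440505 {62: (np.int64(242), np.int64(307)), 87: (np.int64(242), np.int64(307)), 112: (np.int64(243), np.int64(306)), 137: (np.int64(243), np.int64(306)), 162: (np.int64(244), np.int64(305))}
```

Call:
carry_out(
  offset=[
    [-0.0007,-0.0002,0],
    [0,0,0],
  ],
  twist=[0,0],
)

```text
clock: 9.07
tool_pos: [0.554, 0.2035, 0.0487]
eef_rot: [0.702, 0.086, -0.086, -0.702]
contact_force: [-0.1, -1.0, -0.6]
opening: 0.316
```

Call:
carry_out(
  offset=[
    [0,0,0],
    [0,0,0],
    [0,0,0],
    [0,0,0],
  ],
  twist=[0,0,0,0],
  grip=0.015,
  newtons=15,
)

```text
clock: 9.57
tool_pos: [0.5541, 0.2035, 0.0487]
eef_rot: [-0.702, -0.086, 0.086, 0.702]
contact_force: [0.4, -0.7, 0.2]
opening: 0.266
```

```bash
python3 -c "
from h import *
dot('w7.png')"
```

```text
dot [276.5172 108.6552] 203 span 245 309 angle from top deg -0.9 (+ = towards +x)
9.625 [0.554  0.2035 0.0487] [-0.5187  0.0618 -0.4225] 0.26475528879701216 {62: (np.int64(244), np.int64(310)), 87: (np.int64(244), np.int64(309)), 112: (np.int64(245), np.int64(309)), 137: (np.int64(245), np.int64(308)), 162: (np.int64(246), np.int64(307))}
```

Call:
carry_out(
  offset=[
    [0,0,0.01],
    [0,0,0.03],
    [0,0,0.04],
    [0,0,0.04],
    [0,0,0.04],
    [0,0,0.02],
    [0,0,0],
    [0,0,0],
  ],
  twist=[0,0,0,0,0,0,0,0],
)

```text
clock: 10.62
tool_pos: [0.5534, 0.2033, 0.228]
eef_rot: [0.702, 0.086, -0.087, -0.702]
contact_force: [-1.3, -0.5, -0.8]
opening: 0.264
```

Call:
carry_out(
  offset=[
    [-0.005,-0.025,0],
    [-0.01,-0.055,0],
    [-0.01,-0.055,0],
    [-0.01,-0.055,0],
    [-0.01,-0.055,0],
    [-0.01,-0.055,0],
    [-0.01,-0.055,0],
    [-0.008,-0.05,0],
  ],
  twist=[0,-1,-1,-1,-1,-1,0,0],
)

```text
clock: 11.62
tool_pos: [0.4797, -0.2032, 0.2275]
eef_rot: [-0.705, -0.055, 0.056, 0.705]
contact_force: [1.1, 0.6, -1.2]
opening: 0.266
```

Call:
carry_out(
  offset=[
    [-0.005,-0.025,0],
    [0,-0.011,0],
    [0,0,0],
    [0,0,0],
  ],
  twist=[0,0,0,0],
)

```text
clock: 12.12
tool_pos: [0.4766, -0.2355, 0.2284]
eef_rot: [-0.704, -0.057, 0.057, 0.705]
contact_force: [0.4, 0.0, -0.7]
opening: 0.267
```

```bash
python3 - <<'E'
from h import *
dot("w8.png")
im=cv2.imread("pics/w8.png");cv2.imwrite("pics/v6.png",cv2.convertScaleAbs(cv2.resize(im,(800,600),interpolation=cv2.INTER_CUBIC),alpha=1.4,beta=20))
s=get_state();print(R.from_quat(s["eef_rot"]).as_matrix()[:,0])
E
```

```text
dot [276.6411 108.4833] 209 span 229 359 angle from top deg -15.5 (+ = towards +x)
dot [327.8909 157.1182] 110 span 230 359 angle from top deg 31.2 (+ = towards +x)
12.175 [ 0.4766 -0.2356  0.2286] [ 0.172   0.1865 -0.2094] 0.2652409420555647 {62: (np.int64(244), np.int64(310)), 87: (np.int64(228), np.int64(359)), 112: (np.int64(228), np.int64(359)), 137: (np.int64(230), np.int64(359)), 162: (np.int64(230), np.int64(359))}
[0.9872 0.1597 0.    ]
```

View pics/v6.png

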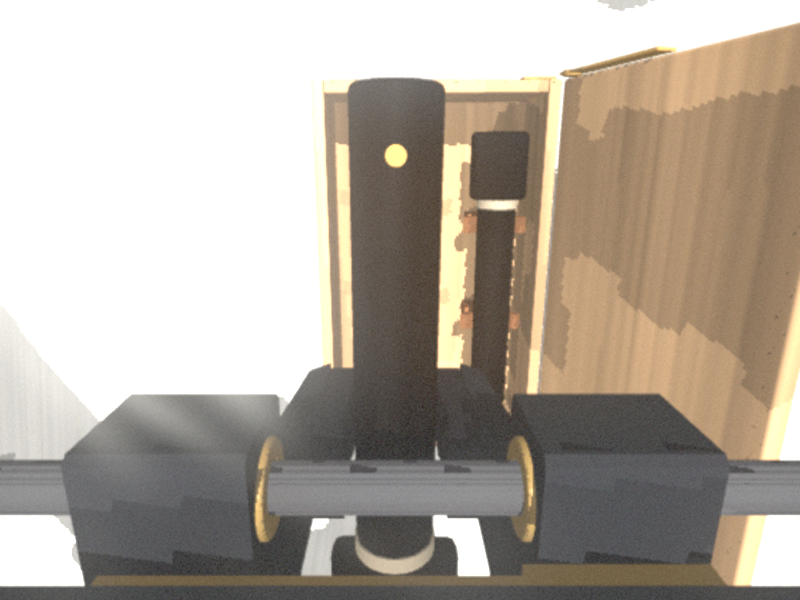

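```bash
python3 - <<'E'
from h import *
cw=camera_params("wrist");s=.7
ux=np.array([.9875,.157,0]);uy=np.array([-.157,.9875,0])
def P(n,u,z):
    p=onz(cw,np.array([u])*s,z)[0];print(n,p,"rel box guess",(p-[.4973,-.2342,0])@ux,(p-[.4973,-.2342,0])@uy);return p
a=P("corner -x+y outer",(316,80),.062);b=P("corner +x+y",(562,79),.062);print(np.linalg.norm(a-b),np.degrees(np.arctan2(*(b-a)[[1,0]])))
P("-x wall outer low",(323,365),.062)
P("+x wall outer low",(543,380),.062)
P("packed ring top",(497,204),.055);P("packed tailward",(490,380),.055)
P("rest1",(467,214),.046);P("rest1 R",(522,224),.046);P("rest2",(465,308),.046);P("rest2 R",(514,320),.046)
im=cv2.imread("pics/w8.png");h=cv2.cvtColor(im,cv2.COLOR_BGR2HSV)
E
```

```text
corner -x+y outer [ 0.415  -0.1338  0.062 ] rel box guess -0.06549805660812502 0.11203785269191133
corner +x+y [ 0.5498 -0.1117  0.062 ] rel box guess 0.07112137913118312 0.11276764155439295
0.13663469035636525 9.339752875411433
-x wall outer low [ 0.4395 -0.3024  0.062 ] rel box guess -0.06774311922956196 -0.058323223852739074
+x wall outer low [ 0.5821 -0.2901  0.062 ] rel box guess 0.07498690909305496 -0.06853564790331905
packed ring top [ 0.5301 -0.1848  0.055 ] rel box guess 0.04017254799805531 0.04365895521525442
packed tailward [ 0.55   -0.2985  0.055 ] rel box guess 0.0419055730345412 -0.07174837031532237
rest1 [ 0.5148 -0.1943  0.046 ] rel box guess 0.023508499769650776 0.03667205450104021
rest1 R [ 0.5501 -0.1949  0.046 ] rel box guess 0.05828641899610569 0.030509286062031786
rest2 [ 0.5255 -0.2546  0.046 ] rel box guess 0.024618218191934535 -0.024522190101510997
rest2 R [ 0.5591 -0.2575  0.046 ] rel box guess 0.057328140142260495 -0.03272822671993963
```

```bash
python3 - <<'E'
from h import *
cw=camera_params("wrist");s=get_state();M=R.from_quat(s["eef_rot"])
for n,u,z,k in(("tail",(396,79),.249,87),("ring",(395,563),.249,-48),("ringside",(357,540),.237,-48)):
    p=onz(cw,np.array([u])*.7,z)[0];t=M.inv().apply(p-s["tool_pos"]);print(n,t*1000,"mid z in tool",t[2]*1000-k)
E
```

```text
tail [ -0.3611 -20.3463  86.4633] mid z in tool -0.5367148571440055
ring [ -0.7041 -20.4959 -44.5529] mid z in tool 3.4470525794766544
ringside [-12.7013  -8.4989 -46.6964] mid z in tool 1.3035974677678652
```

Call:
carry_out(
  offset=[
    [0,-0.0039,-0.01],
    [0,0,-0.03],
    [0,0,-0.03],
    [0,0,-0.03],
    [0,0,-0.03],
    [0,0,-0.02],
    [0,0,0],
    [0,0,0],
  ],
  twist=[0,0,0,0,0,0,0,0],
)

```text
clock: 13.18
tool_pos: [0.4765, -0.2414, 0.0791]
eef_rot: [0.705, 0.056, -0.056, -0.705]
contact_force: [-0.1, 0.2, -0.2]
opening: 0.268
```

```bash
python3 - <<'E'
from h import *
s=get_state();print(s["tool_pos"],s["contact_force"])
iw=shot("wrist","w9.png")[1];ct,it=shot("top","t9.png");_,isc=shot("scene","s9.png")
f=lambda im,x,y,w,h:cv2.resize(im[y:y+h,x:x+w],(400,300),interpolation=cv2.INTER_CUBIC)
cv2.imwrite("pics/v7.png",np.hstack([cv2.convertScaleAbs(cv2.resize(iw,(400,300)),alpha=1.5,beta=15),cv2.convertScaleAbs(f(it,345,150,140,105),alpha=2)]))
E
```

```text
[ 0.4765 -0.2414  0.0791] [-0.0619  0.1902 -0.1543]
```

View pics/v7.png

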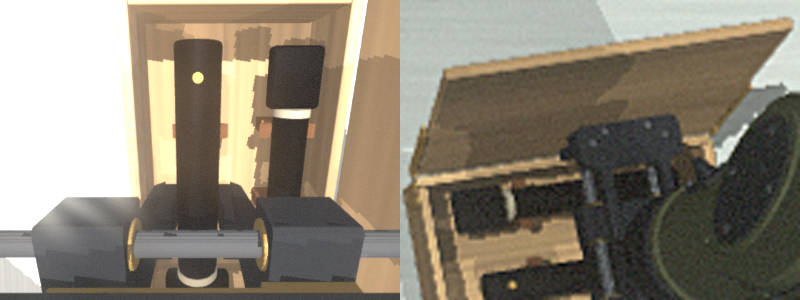

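```bash
python3 - <<'E'
from h import *
cw=camera_params("wrist");s=get_state();M=R.from_quat(s["eef_rot"])
im=cv2.imread("pics/w9.png")
cv2.imwrite("pics/v8.png",cv2.convertScaleAbs(cv2.resize(im[40:220,180:500],(800,450),interpolation=cv2.INTER_CUBIC),alpha=1.5,beta=15))
for n,u,z in(("restL",(172,131),.046),("restR",(228,131),.046),("+y wall inner top",(200,20),.062),("+y outer",(200,3),.062),("tail top edge",(198,41),s["tool_pos"][2]+.0203),("packed ring",(290,113),.058),("packed head end",(296,46),.0515),("packed rest L",(258,127),.046),("packed rest R",(315,129),.046)):
    p=onz(cw,np.array([u])*1.4,z)[0];t=M.inv().apply(p-s["tool_pos"]);print(n,t[[0,2]]*1000)
E
```

```text
restL [-18.5655  33.9867]
restR [20.6995 33.9387]
+y wall inner top [  0.8078 101.6026]
+y outer [  0.7929 110.274 ]
tail top edge [-0.3958 85.7936]
packed ring [58.7267 48.0641]
packed head end [60.7244 88.8473]
packed rest L [41.561  36.7539]
packed rest R [81.5529 35.288 ]
```

View pics/v8.png

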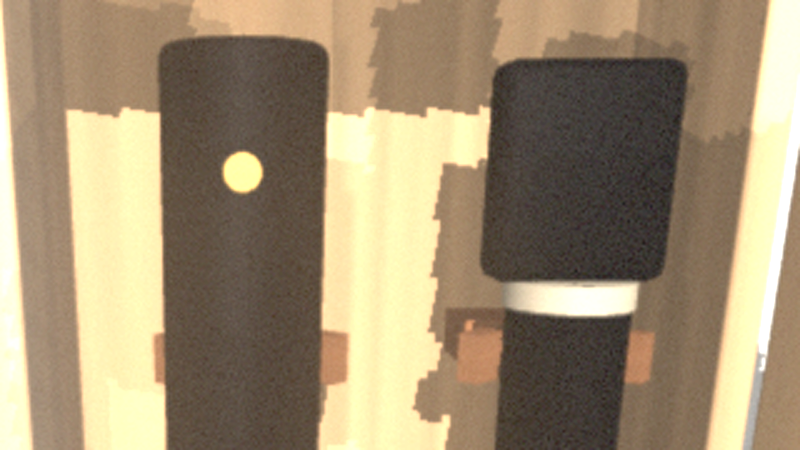

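Call:
carry_out(
  offset=[
    [0.0009,0.0007,-0.01],
    [0,0,-0.01],
    [0,0,-0.008],
    [0,0,-0.005],
    [0,0,-0.003],
    [0,0,-0.002],
    [0,0,0],
    [0,0,0],
  ],
  twist=[0,0,0,0,0,0,0,0],
)

```text
clock: 14.32
tool_pos: [0.4771, -0.2407, 0.0409]
eef_rot: [0.705, 0.056, -0.055, -0.705]
contact_force: [-0.2, 0.6, -1.0]
opening: 0.266
```

Call:
carry_out(
  offset=[
    [0,0,-0.001],
    [0,0,0],
    [0,0,0],
  ],
  twist=[0,0,0],
)

```text
clock: 14.7
tool_pos: [0.477, -0.2407, 0.0398]
eef_rot: [0.705, 0.056, -0.056, -0.705]
contact_force: [-0.1, -0.2, -0.9]
opening: 0.27
```

```bash
python3 -c "
from h import *
s=get_state();print(s['tool_pos'],s['contact_force'],s['moment'])"
```

```text
[ 0.477  -0.2407  0.0398] [-0.0517 -0.2408 -0.9045] [-0.0093  0.0714  0.0255]
```

Call:
carry_out(
  offset=[
    [0,0,-0.001],
    [0,0,0],
    [0,0,0],
  ],
  twist=[0,0,0],
)

```text
clock: 15.08
tool_pos: [0.4773, -0.2407, 0.0388]
eef_rot: [0.705, 0.056, -0.055, -0.705]
contact_force: [0.9, 0.2, 0.7]
opening: 0.266
```

Call:
carry_out(
  offset=[
    [0,0,-0.001],
    [0,0,0],
    [0,0,0],
  ],
  twist=[0,0,0],
)

```text
clock: 15.45
tool_pos: [0.4779, -0.2407, 0.0381]
eef_rot: [0.705, 0.056, -0.055, -0.705]
contact_force: [3.2, 0.8, 2.8]
opening: 0.267
```

Call:
carry_out(
  offset=[
    [0.001,0.0002,0],
    [0,0,0],
    [0,0,0],
  ],
  twist=[0,0,0],
)

```text
clock: 15.82
tool_pos: [0.4781, -0.2406, 0.0378]
eef_rot: [0.705, 0.056, -0.055, -0.705]
contact_force: [1.6, -0.2, 4.6]
opening: 0.266
```

Call:
carry_out(
  offset=[
    [0.0003,0,-0.0005],
    [0,0,0],
    [0,0,0],
  ],
  twist=[0,0,0],
)

```text
clock: 16.2
tool_pos: [0.4783, -0.2407, 0.0376]
eef_rot: [0.705, 0.056, -0.056, -0.705]
contact_force: [0.7, 0.3, 7.7]
opening: 0.264
```

```bash
python3 -c "
from h import *
dot('w10.png')"
```

```text
dot [275.8216 108.3286] 213 span 243 309 angle from top deg -0.3 (+ = towards +x)
16.25 [ 0.4783 -0.2406  0.0376] [1.2284 1.1162 7.9517] 0.2648411456968056 {62: (np.int64(201), np.int64(359)), 87: (np.int64(243), np.int64(309)), 112: (np.int64(244), np.int64(309)), 137: (np.int64(244), np.int64(308)), 162: (np.int64(245), np.int64(308))}
```

Call:
carry_out(
  offset=[
    [0,0,0],
    [0,0,0],
    [0,0,0],
  ],
  twist=[0,0,0],
  grip=0.036,
)

```text
clock: 16.62
tool_pos: [0.4775, -0.2403, 0.0368]
eef_rot: [-0.705, -0.055, 0.056, 0.705]
contact_force: [0.3, -0.3, 0.8]
opening: 0.412
```

Call:
carry_out(
  offset=[
    [0,0,0.01],
    [0,0,0.03],
    [0,0,0.04],
    [0,0,0.05],
    [0,0,0.05],
    [0,0,0.02],
    [0,0,0],
    [0,0,0],
  ],
  twist=[0,0,0,0,0,0,0,0],
)

```text
clock: 17.62
tool_pos: [0.4775, -0.2401, 0.2364]
eef_rot: [-0.705, -0.055, 0.056, 0.705]
contact_force: [-0.6, -0.1, -0.0]
opening: 0.41
```

```bash
python3 - <<'E'
from h import *
s=get_state();print(s["clock"],s["tool_pos"],s["opening"])
cw,iw=shot("wrist","w11.png")
cv2.imwrite("pics/v9.png",cv2.convertScaleAbs(cv2.resize(iw,(800,600),interpolation=cv2.INTER_CUBIC),alpha=1.5,beta=20))
E
```

```text
17.625 [ 0.4775 -0.2401  0.2364] 0.4097487654502793
```

View pics/v9.png

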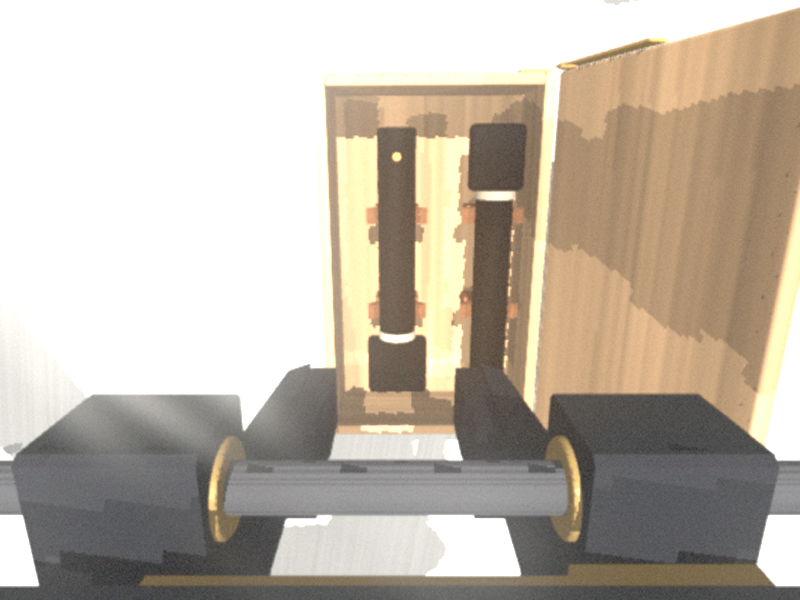

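```bash
python3 - <<'E'
from h import *
cw=camera_params("wrist");s=get_state();M=R.from_quat(s["eef_rot"])
for n,u,z in(("rest1",(372,215),.046),("rest1r",(424,216),.046),("rest2",(373,310),.046),("rest2r",(422,312),.046),("tail top",(397,128),.058),("ring",(397,337),.058),("head end L",(370,391),.0515),("head end R",(425,390),.0515),
 ("box +y outer",(430,73),.062),("box -y outer",(390,432),.062),("-y inner",(390,425),.062),("packed head end",(497,124),.0515),("packed ring",(495,196),.058),("cor -x",(326,78),.062),("cor+x",(549,72),.062)):
    p=onz(cw,np.array([u])*.7,z)[0];t=M.inv().apply(p-s["tool_pos"]);print(n,t[[0,2]]*1000)
E
```

```text
rest1 [-15.4036  33.0544]
rest1r [17.8606 32.3968]
rest2 [-15.5524 -30.3369]
rest2r [ 17.4325 -31.7468]
tail top [ 0.5382 85.2729]
ring [  0.5586 -45.3023]
head end L [-18.1134 -87.2202]
head end R [ 19.9623 -86.4508]
box +y outer [ 19.235  114.6578]
box -y outer [  -4.2511 -112.9552]
-y inner [  -4.2323 -107.6037]
packed head end [60.5915 87.7832]
packed ring [60.3594 45.8276]
cor -x [-39.864  112.1156]
cor+x [ 86.627 115.085]
```

Call:
carry_out(
  offset=[
    [0,0,0.02],
    [0,0,0.005],
    [0.03,0.005,0],
    [0.05,0.008,0],
    [0.05,0.008,0],
    [0.049,0.008,0],
    [0,0,0],
    [0,0,0],
  ],
  twist=[0,0,0,0,0,0,0,0],
  grip=0,
)

```text
clock: 18.68
tool_pos: [0.656, -0.2118, 0.2607]
eef_rot: [-0.705, -0.054, 0.057, 0.705]
contact_force: [-0.2, -0.1, 0.4]
opening: 0.006
```

Call:
carry_out(
  offset=[
    [0,0,-0.02],
    [0,0,-0.03],
    [0,0,-0.03],
    [0,0,0],
    [0,0,0],
  ],
  twist=[0,0,0,0,0],
)

```text
clock: 19.3
tool_pos: [0.6572, -0.2123, 0.1835]
eef_rot: [0.705, 0.056, -0.055, -0.705]
contact_force: [0.0, 0.2, 0.4]
opening: 0.004
```

```bash
python3 - <<'E'
from h import *
s=get_state();print(s["clock"],s["tool_pos"],s["contact_force"],s["opening"])
cs,a=shot("scene","s12.png");ct,b=shot("top","t12.png")
print(proj(cs,s["tool_pos"]))
f=lambda im,x,y,w,h:cv2.resize(im[y:y+h,x:x+w],(400,300),interpolation=cv2.INTER_CUBIC)
cv2.imwrite("pics/v10.png",np.hstack([f(a,80,110,200,150),f(b,340,100,200,150)]))
E
```

```text
19.3 [ 0.6572 -0.2123  0.1835] [0.0453 0.1564 0.4402] 0.0035349501019617466
[[168.5863 211.1568]]
```

View pics/v10.png

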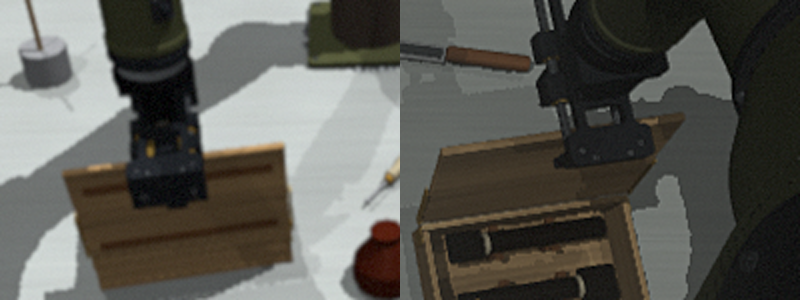

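Call:
carry_out(
  offset=[
    [-0.012,-0.0019,0],
    [-0.012,-0.0019,0],
    [-0.012,-0.0019,0],
    [-0.012,-0.0019,0],
    [-0.012,-0.0019,0],
    [-0.011,-0.0017,0],
    [0,0,0],
  ],
  twist=[0,0,0,0,0,0,0],
)

```text
clock: 20.27
tool_pos: [0.5841, -0.2231, 0.1818]
eef_rot: [-0.705, -0.054, 0.056, 0.705]
contact_force: [0.1, -0.8, 0.6]
opening: 0.001
```

Call:
carry_out(
  offset=[
    [-0.015,-0.0024,-0.0015],
    [-0.015,-0.0024,-0.003],
    [-0.014,-0.0022,-0.005],
    [-0.014,-0.0022,-0.007],
    [-0.012,-0.002,-0.009],
    [-0.012,-0.002,-0.01],
    [0,0,0],
  ],
  twist=[0,0,0,0,0,0,0],
)

```text
clock: 21.15
tool_pos: [0.5024, -0.2358, 0.1458]
eef_rot: [-0.704, -0.054, 0.057, 0.705]
contact_force: [-0.5, 0.3, 0.2]
opening: 0.004
```

```bash
cat >> h.py <<'E'
ux=np.array([.9875,.157,0]);uy=np.array([-.157,.9875,0]);Z=np.array([0,0,1.]);H=np.array([.5693,-.2248,.062])
def lid(tag):
    for n in("scene","top"):
        c,im=shot(n,f"{n}_{tag}.png");hv=cv2.cvtColor(im,cv2.COLOR_BGR2HSV)
        br=cv2.inRange(hv,(5,60,25),(25,255,255))>0
        res=[]
        for th in (1.87,1.57,1.3,1.1,.9,.7,.5,.35,.2,.1,.05,0.):
            d=-ux*np.cos(th)+Z*np.sin(th);nn=ux*np.sin(th)+Z*np.cos(th)
            pin=[];pout=[]
            for y in (-.1,-.08,.08,.1):
                pin.append(H+d*.147+uy*y+nn*.0045);pout.append(H+d*.160+uy*y+nn*.0045)
            g=lambda P:[int(br[int(round(v)),int(round(u))]) for u,v in proj(c,P)]
            res.append((th,g(pin),g(pout)))
        print(n);[print(*x) for x in res]
E
python3 -c "
from h import *
lid('a')"
```

```text
scene
1.87 [0, 1, 1, 1] [0, 1, 1, 1]
1.57 [0, 1, 1, 1] [0, 1, 1, 1]
1.3 [1, 1, 1, 1] [0, 0, 0, 0]
1.1 [1, 1, 1, 1] [0, 0, 0, 0]
0.9 [1, 1, 1, 1] [0, 0, 0, 0]
0.7 [1, 1, 1, 1] [0, 0, 0, 0]
0.5 [1, 1, 1, 1] [1, 1, 1, 1]
0.35 [1, 1, 1, 1] [1, 1, 1, 1]
0.2 [1, 1, 1, 1] [1, 1, 1, 1]
0.1 [1, 1, 1, 1] [1, 1, 1, 1]
0.05 [1, 1, 1, 1] [1, 1, 1, 1]
0.0 [1, 1, 1, 1] [1, 1, 1, 1]
top
1.87 [0, 0, 0, 0] [0, 0, 0, 0]
1.57 [0, 0, 0, 0] [0, 0, 0, 0]
1.3 [0, 0, 1, 1] [0, 0, 1, 1]
1.1 [0, 0, 1, 1] [0, 0, 1, 1]
0.9 [0, 0, 1, 1] [0, 0, 1, 1]
0.7 [1, 1, 1, 1] [0, 0, 1, 1]
0.5 [0, 0, 1, 1] [0, 0, 1, 1]
0.35 [0, 0, 1, 1] [0, 0, 0, 0]
0.2 [0, 0, 0, 0] [0, 0, 0, 0]
0.1 [0, 0, 0, 0] [0, 0, 0, 0]
0.05 [0, 0, 0, 0] [0, 0, 0, 0]
0.0 [0, 0, 0, 0] [0, 0, 0, 0]
```

Call:
carry_out(
  offset=[
    [-0.009,-0.0014,-0.012],
    [-0.008,-0.0013,-0.013],
    [-0.005,-0.0008,-0.013],
    [-0.004,-0.0006,-0.013],
    [-0.003,-0.0005,-0.011],
    [-0.001,0,-0.006],
    [0,0,0],
    [0,0,0],
  ],
  twist=[0,0,0,0,0,0,0,0],
)

```text
clock: 22.25
tool_pos: [0.4746, -0.2403, 0.0789]
eef_rot: [-0.705, -0.056, 0.056, 0.705]
contact_force: [-0.9, -0.9, 0.3]
opening: 0.007
```

Call:
carry_out(
  offset=[
    [0,0,-0.003],
    [0,0,-0.001],
    [0,0,0],
    [0,0,0],
  ],
  twist=[0,0,0,0],
)

```text
clock: 22.75
tool_pos: [0.4743, -0.2404, 0.0747]
eef_rot: [-0.705, -0.056, 0.056, 0.705]
contact_force: [1.1, -0.2, -0.9]
opening: 0.006
```

Call:
carry_out(
  offset=[
    [0,0,-0.002],
    [0,0,-0.001],
    [0,0,0],
    [0,0,0],
  ],
  twist=[0,0,0,0],
)

```text
clock: 23.25
tool_pos: [0.474, -0.2404, 0.072]
eef_rot: [-0.705, -0.056, 0.056, 0.705]
contact_force: [-1.2, 0.5, 4.8]
opening: 0.002
```

Call:
carry_out(
  offset=[
    [0,0,-0.001],
    [0,0,0],
    [0,0,0],
  ],
  twist=[0,0,0],
)

```text
clock: 23.62
tool_pos: [0.474, -0.2405, 0.0718]
eef_rot: [0.705, 0.056, -0.056, -0.705]
contact_force: [-3.1, 1.0, 15.5]
opening: 0.005
```

Call:
carry_out(
  offset=[
    [0,0,-0.001],
    [0,0,0],
    [0,0,0],
  ],
  twist=[0,0,0],
)

```text
clock: 24.0
tool_pos: [0.474, -0.2405, 0.0718]
eef_rot: [0.705, 0.056, -0.055, -0.705]
contact_force: [-4.7, 1.7, 23.6]
opening: 0.006
```

Call:
carry_out(
  offset=[
    [0,0,0.01],
    [0,0,0.03],
    [0,0,0.05],
    [0,0,0.05],
    [0,0,0.05],
    [-0.03,0.03,0.02],
    [-0.04,0.05,0],
    [0,0,0],
  ],
  twist=[0,0,0,0,0,0,0,0],
)

```text
clock: 25.0
tool_pos: [0.4009, -0.1581, 0.2794]
eef_rot: [-0.704, -0.055, 0.059, 0.706]
contact_force: [0.6, -0.4, -0.3]
opening: 0.005
```

```bash
python3 - <<'E'
from h import *
s=get_state();print(s["clock"],s["tool_pos"],s["contact_force"])
lid("b")
# bystanders: change between first and last pictures near lamp, rasp, awl (scene view)
a=cv2.imread("pics/scene0.png").astype(int);b=cv2.imread("pics/scene_b.png").astype(int)
for n,(x,y,w,h) in dict(lamp=(255,220,38,38),rasp=(152,298,132,20),awl=(262,185,28,30)).items():
    print(n,np.abs(a-b)[y:y+h,x:x+w].mean(),[cv2.phaseCorrelate(a[y:y+h,x:x+w].sum(2).astype(float),b[y:y+h,x:x+w].sum(2).astype(float))])
# lid outline in scene: edges of the lid at angle 0, height of free edge from the near corners
c=camera_params("scene")
br=cv2.inRange(cv2.cvtColor(cv2.imread("pics/scene_b.png"),cv2.COLOR_BGR2HSV),(5,60,25),(25,255,255))
for th in(0,.03,.06,.1):
    d=-ux*np.cos(th)+Z*np.sin(th);nn=ux*np.sin(th)+Z*np.cos(th)
    for y in(-.06,0.05):
        u,v=proj(c,H+d*.152+uy*y+nn*.009)[0]
        col=br[:,int(round(u))];rows=np.where(col[150:300]>0)[0]+150;print(th,"predicted free edge row %.1f"%v,"top brown row",rows.min())
E
```

```text
25.0 [ 0.4009 -0.1581  0.2794] [ 0.6062 -0.3557 -0.3387]
scene
1.87 [0, 1, 1, 1] [0, 1, 1, 1]
1.57 [0, 0, 0, 0] [0, 0, 0, 0]
1.3 [0, 0, 0, 0] [0, 0, 0, 0]
1.1 [0, 0, 0, 0] [0, 0, 0, 0]
0.9 [0, 0, 0, 0] [0, 0, 0, 0]
0.7 [0, 0, 0, 0] [0, 0, 0, 0]
0.5 [0, 0, 0, 0] [0, 0, 0, 0]
0.35 [0, 0, 0, 0] [0, 0, 0, 0]
0.2 [0, 0, 0, 0] [0, 0, 0, 0]
0.1 [0, 0, 0, 0] [0, 0, 0, 0]
0.05 [0, 0, 1, 1] [0, 0, 0, 0]
0.0 [1, 1, 1, 1] [0, 0, 0, 0]
top
1.87 [0, 0, 0, 0] [0, 0, 0, 0]
1.57 [0, 0, 0, 0] [0, 0, 0, 0]
1.3 [0, 0, 1, 1] [0, 0, 1, 1]
1.1 [0, 0, 1, 1] [0, 0, 1, 1]
0.9 [0, 0, 1, 1] [0, 0, 1, 1]
0.7 [0, 0, 1, 1] [0, 0, 1, 1]
0.5 [0, 0, 1, 1] [0, 0, 1, 1]
0.35 [0, 0, 1, 1] [0, 0, 1, 1]
0.2 [0, 0, 1, 1] [0, 0, 0, 0]
0.1 [0, 0, 1, 1] [0, 0, 0, 0]
0.05 [0, 0, 1, 1] [0, 0, 0, 0]
0.0 [0, 0, 1, 1] [0, 0, 0, 0]
lamp 8.413665743305632 [((0.03011486309125644, -0.01897398456758026), 0.9510750183308745)]
rasp 6.293560606060606 [((0.5549419809136253, -0.030063385094141637), 0.9335787701169983)]
awl 7.447619047619048 [((-0.03523505621473966, -0.15824815099757927), 1.0336715153351894)]
0 predicted free edge row 190.7 top brown row 192
0 predicted free edge row 185.2 top brown row 186
0.03 predicted free edge row 189.3 top brown row 192
0.03 predicted free edge row 183.8 top brown row 186
0.06 predicted free edge row 188.0 top brown row 192
0.06 predicted free edge row 182.5 top brown row 186
0.1 predicted free edge row 186.3 top brown row 192
0.1 predicted free edge row 180.7 top brown row 186
```

The lid reads shut: its edge rows match angle 0, and the press met 23 N of resistance at z = 0.072. The lamp, rasp and awl have not moved. Handing in.

```bash
python3 -c "
from plant import job;print(job.finish_job())"
```

```text
the job is handed in; nothing more can be done
None
```

I handed the job in at about 25 s of the 72 s allowed. The peg is level in the empty cradle and the lid is shut. I can't see inside the box after closing, so the checks on the peg date from just before that.

- **Rolling:** I pushed the peg about 10 mm along the smaller board with the straddling fingers, without lifting it. I stopped when the brass dot on its shaft was on top and let go. The close wrist view showed the head square and level. A rougher width check in the scene camera gave 2–10° off level depending on the threshold used. I trusted the wrist view.
- **Laying in:** I gripped the peg again, with the dot within 1° of the top, and laid it in until the contact force was almost purely upward. The view afterwards showed it about 1 mm from centre along the box, with the head within about 2–3° of level.
- **Lid:** I pushed it over from behind and pressed it down until it resisted with about 24 N, with the fingertips at 72 mm against 71 mm expected. After I withdrew, its free edge lay within about 1 pixel of the fully shut position.
- **Bystanders:** The lamp, rasp and awl showed less than 1 pixel of shift between the first and last scene pictures. The largest was the rasp at 0.55 pixel.

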